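Present a loose bearing ball to the inspection camera

TASK

Free the blue ball tray by turning the brass hex nut on its cradle by hand, counter-clockwise, until the red clamp lug points sideways, well clear of the tray. Then take the tray by its upright orange handle, carry it with the loose steel ball always in its shallow pocket, and finish while holding it level and still in the air in front of the inspection camera, ball end towards the camera, with the ball straight above the orange disc and level with the lens. Do not set the tray down or let go of it, and do not knock the camera stand or the other things on the bench.

Things in the scene. Friction and masses are not known exactly. Their poses are not given: they have to be found in the camera images.
- cradle: Fixed dark steel cradle on the bench. Origin on the bench top, under the centre of the tray; x runs from the nut end to the far end. Base plate 250 x 110 mm, 6 mm thick (x from -160 to +90 mm), with lips up to 14 mm high around the tray, about 3 mm clear of it. The nut's vertical axis stands at x = -112 mm, y = 0. The tray starts in it, aligned with it to about a degree, resting on the base plate
- nut_top (a point): Top face centre (64 mm above the bench) of the captive brass hex nut, 32 mm across flats, flats from 24 to 64 mm height; a thin stud (12 mm dia.) sticks up 6 mm more. Turns with the nut: its x axis points along the red lug; the nut's flats face along this x axis and every 60 degrees from it. It neither rises nor falls as it turns. The red lug under the nut (top at 23.5 mm) is 18 mm wide and reaches 50 mm from the axis; it lies over the tray's near edge
- nut (a joint): Angle of the nut and lug, rad: 0 = lug points straight over the tray; grows counter-clockwise seen from above; starts between 0 and 0.5; lug is clear of the tray beyond about 1.0; fully open is 1.5 or so (lug pointing sideways); stop at 1.8. It turns with light friction of about 0.12 N m and stays where it is left
- tray: Loose blue tray 150 (x) x 84 (y) x 10 mm thick, origin at the centre of its underside, about 350 g. In its middle stands an orange upright plate handle 12 mm thick (along x), 44 mm wide (along y), its top 85 mm above the underside. A steel balance boss (24 mm dia., 25 mm high) at x = -38 mm on the nut side, the ball pocket at x = +45 mm; the tray with its ball balances about the handle
- grip (a point): Point on the tray's handle at which to grip it, 72 mm above the tray's underside, 13 mm below the handle's top, on its middle; axes as the tray's, so fingers close along x
- pocket (a point): Centre of the ball when it sits in the middle of the tray's pocket: tray x = +45 mm, y = 0, 22.5 mm above the underside. The pocket is round, about 23 mm dia. and only 2.5 mm deep: the ball has 3 mm of play and climbs out at a tilt of roughly 30 degrees, sooner if jerked
- ball_center (a point): Centre of the loose steel ball, 30 mm dia., 110 g
- stand: Fixed grey camera stand. Origin on the bench top under the centre of the orange disc (44 mm dia., on the base plate's top at 8 mm); x points from the disc to the camera post. Base plate 250 x 100 mm (x from -40 to +210 mm), post 30 x 30 mm at x = 190 mm, 248 mm high
- lens (a point): Centre of the front of the camera's lens, at x = 130 mm in the stand's frame, 120 to 200 mm above the bench; lens 32 mm dia., looking level to the stand's -x; black camera body 44 x 44 mm behind it
- focus (a point): Point straight above the orange disc at lens height, 130 mm in front of the lens: where the ball's centre has to be. Axes as the stand's
- wrench: Bystander: steel wrench 170 mm long lying flat on the bench, not needed
- spare_nut: Bystander: loose brass hex nut 32 mm across flats, 26 mm high, not needed
- tape: Bystander: orange tape roll, 104 mm dia., 48 mm high
- screwdriver: Bystander: screwdriver 200 mm long lying flat
- button0: Bystander: green panel push button, 44 mm dia., 29 mm high
- button1: Bystander: yellow panel push button, 44 mm dia., 29 mm high
- can: Bystander: upright spray can, 64 mm dia., 190 mm high

How it is judged:
By the outcome, as a careful person would: the job done as asked, in the order asked, and still so for the second after the job is handed in, while the arm keeps its last pose, push and grip.
It also fails if it takes over 64 s, if anything falls off the work surface, if the arm or the gripper's body presses on something with over 40 N, if the wrist force passes 120 N, or if a joint passes its speed limit or range.

ROBOT

A 6-joint arm with a two-finger parallel gripper is mounted at the origin on the work surface. World frame = base frame: x ahead of the robot, y to its left, z up, the work surface at z = 0. Lengths are in m, angles in rad, forces in N, time in s.
With the tool pointing down it reaches from about 0.3 to 0.875 m from the base axis. Payload 6.4 kg.
Tool frame: the origin (TCP) lies between the finger pads; the fingertips stand 19 mm ahead of it and the grasp point (between the pads) is the TCP (ctrl.tips_ahead is the z of the fingertips in the tool frame, in m); z points along the fingers, y is the line along which they close (so a half turn about z gives the same grasp; the last joint's range is limited). The gripper opens to 85 mm and grips with 20 to 120 N. Pads are 22 mm wide; open, the fingers measure 114 mm over their backs; the gripper's body (76 mm by 85 mm) begins 54 mm behind the grasp point. The pads swing forward as they close: fully open they stand 13 mm farther back than shut.
Start: joints at [1.131, 0.181, 1.607, -0, 1.354, -0.206], TCP at [0.133, 0.559, 0.25] pointing down, gripper open.
Joint ranges: [-2.99, 2.99], [-0.89, 2.07], [0.3, 2.58], [-1.14, 4.28], [0, 2.63], [-3.12, 3.12]. Speed limits (rad/s): [2.57, 2.57, 3.01, 3.14, 3.14, 3.14].

INTERFACE

Orientations are given as a unit quaternion [w, x, y, z].
In Python, from bench import readout, vision, ctrl gives the robot as it stands.
- The arm moves only by the tool play_rows, never from a script. Its arguments are lists of equal length, an entry for each row: "xyz": the shift along the tool's x, y, z in mm, a list of three; "rot": the turn, a rotation vector about the tool's x, y, z in rad, a list of three; "grip": the opening, from 0 (shut) to 1 (fully open). In form: {"xyz": [[x, y, z], ...], "rot": [[rx, ry, rz], ...], "grip": [grip, ...]}. A call has exactly 10 rows; each row is the pose to reach, as a shift and turn from the pose commanded when the call began, along the tool's axes at that moment; what a row does not reach only later rows make up. A row lasts 1/8 s, in which the tool goes at most 62.5 mm and 10.7 degrees, less where a joint would pass 70% of its speed; a pose out of reach is approached as far as the arm can. A call with a gripper value outside its range is refused whole. The fingers move at their own pace and stop on an object; the grip force is fixed at half the most. Time passes only in rows, so rows that repeat a pose let the fingers close, or fill a call up. It gives the time, the measured TCP pose, the force, the opening and the grip force at its end, in the units of the state.
- readout.get_obs(): the state, without advancing time (a new reading comes with each control period).
- vision.camera(name): name is "scene" or "top"; returns a dict with "color" (400x640x3 uint8, red, green, blue), "depth" (400x640 float32, m along the optical axis (not along the pixel's ray), 0 where there is no reading), "camera_matrix" (3x3 intrinsics, pixels), "k1" (the pictures are not rectified: a ray, as slopes to the right and down, at radius r is drawn at 1 + k1 r^2 times it, then the intrinsics apply), "extrinsics" (4x4, takes a point from camera to world coordinates). Camera axes: x right, y down, z forward; pixel columns grow to the right and rows downward; lengths in m; the calibration is good to about 2 mm. A picture is of the moment at which its call begins.
- ctrl.hand_in(): hands the job in; it is judged then, once.
The state is a dict: "time_s": time; "q": joint angles; "dq": joint speeds; "joint_efforts": joint torques, N m; "eef_pos": TCP position; "eef_rot": TCP orientation; "wrist_force": force on the tool from outside, world axes, zero at the start; "torque": the same for the moment, N m; "opening": opening from 0.0 (shut) to 1.0 (fully open); "grasp_force": force on a finger pad.
Only numpy, scipy, OpenCV 4.12 (cv2) and the standard library are available. Lean on these libraries where they do the work, as an engineer would, in place of code of your own. Each camera call takes 0.05 s, during which the arm holds its last target. There are 200 camera calls.

## Working session

There is one attempt and no reset: what is moved stays moved. The work goes in short steps, Python scripts to look and compute and a tool call to move; the robot and the scene stay as the last step left them, time stands still between calls to the robot, and variables do not carry over. Pictures are saved under pics/ and viewed, at most 10 in all, crops included, and the job is handed in when it is done.

Besides the shell and the picture viewer there is one more tool, called after "Emit:" as name(argument=value, ...) on one line, values as JSON. play_rows: Moves the arm, as the interface text tells. Its arguments: {"type":"object","properties":{"xyz":{"type":"array","items":{"type":"array","items":{"type":"number"}}},"rot":{"type":"array","items":{"type":"array","items":{"type":"number"}}},"grip":{"type":"array","items":{"type":"number"}}},"required":["xyz","rot","grip"]}

```bash
mkdir -p pics; ls
python3 - <<'E'
from bench import readout, vision, ctrl
import cv2, numpy as np, pickle
o=readout.get_obs(); print(o)
for n in ("scene","top"):
    c=vision.camera(n); pickle.dump(c,open(n+'.pkl','wb'))
    cv2.imwrite(f'pics/{n}0.png',c['color'][...,::-1])
    print(n,c['camera_matrix'],c['k1'],c['extrinsics'])
E
```

```text
pics
{'time_s': 0.0, 'q': array([ 1.13067904e+00,  1.81543958e-01,  1.60803576e+00, -3.61804177e-06,
        1.35380543e+00, -2.06287536e-01]), 'dq': array([-7.81010321e-04, -1.43296932e-03, -3.57164449e-04, -7.86793704e-05,
       -5.94506659e-04, -2.48866201e-04]), 'joint_efforts': array([ 6.84917395e-04, -4.44870865e+01, -3.51343417e+01, -1.19055085e-04,
        8.97944119e-03, -1.18741676e-05]), 'eef_pos': array([0.13297424, 0.55886266, 0.24936908]), 'eef_rot': array([-2.82977118e-04,  1.16648269e-01,  9.93172884e-01, -8.50401897e-04]), 'wrist_force': array([1.18087404, 0.21533437, 0.5732117 ]), 'torque': array([0.00268404, 0.00125366, 0.06155884]), 'grasp_force': 0.0, 'opening': 0.9966324686398903}
scene [[404.67192478   0.         325.82952508]
 [  0.         404.67192478 198.79981511]
 [  0.           0.           1.        ]] 0.033814095413377425 [[-0.7006511   0.50273855 -0.50630227  1.14678354]
 [ 0.71327298  0.51158033 -0.47909     0.53678193]
 [ 0.01815727 -0.69680666 -0.71702914  0.9465647 ]
 [ 0.          0.          0.          1.        ]]
top [[433.66478577   0.         323.73159989]
 [  0.         433.66478577 199.1257004 ]
 [  0.           0.           1.        ]] -0.004850954929330901 [[ 7.93646508e-03 -9.95009278e-01  9.94663171e-02  4.02290860e-01]
 [-9.99967435e-01 -7.75153791e-03  2.24552886e-03  3.09046272e-03]
 [-1.46330513e-03 -9.94808996e-02 -9.95038396e-01  1.51404443e+00]
 [ 0.00000000e+00  0.00000000e+00  0.00000000e+00  1.00000000e+00]]
```

View pics/top0.png

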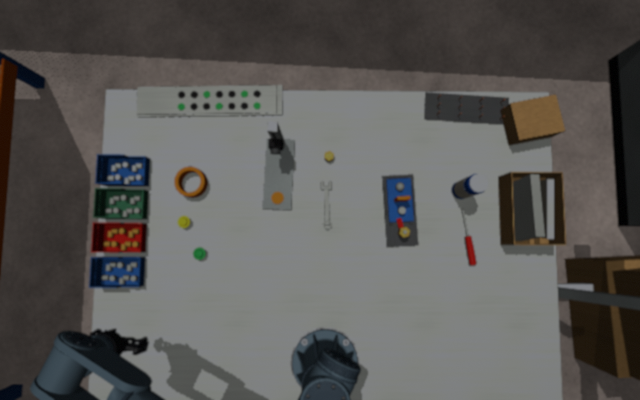

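View pics/scene0.png

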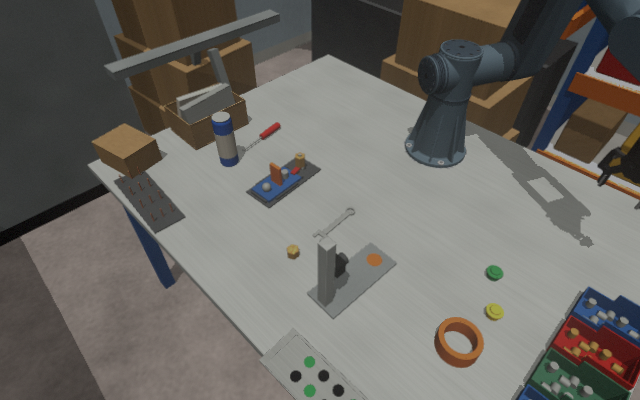

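Top view: cradle at about (401,210) with the nut near the robot (404,232), and the stand with its disc at (278,198) and post at (276,140). In the scene view the cradle is at (285,180) and the stand at (350,275). Next I'll take a closer crop and measure.

```bash
cat > h.py <<'E'
import numpy as np, cv2, pickle
def ray(c,uv):
    K=c['camera_matrix']; uv=np.atleast_2d(np.asarray(uv,float))
    d=(uv-K[:2,2])/[K[0,0],K[1,1]]
    s=d.copy()
    for _ in range(20): s=d/(1+c['k1']*(s**2).sum(1,keepdims=True))
    E=c['extrinsics']; return E[:3,3],np.c_[s,np.ones(len(s))]@E[:3,:3].T,s
def onz(c,uv,z):
    o,r,_=ray(c,uv); return o+r*((z-o[2])/r[:,2:3])
def cloud(c):
    v,u=np.mgrid[:400,:640]; uv=np.c_[u.ravel(),v.ravel()]
    o,r,_=ray(c,uv); return (o+r*c['depth'].reshape(-1,1)).reshape(400,640,3)
def proj(c,P):
    E=c['extrinsics']; p=(np.atleast_2d(P)-E[:3,3])@E[:3,:3]; s=p[:,:2]/p[:,2:]
    s=s*(1+c['k1']*(s**2).sum(1,keepdims=True)); K=c['camera_matrix']; return s*[K[0,0],K[1,1]]+K[:2,2]
def mask(c,lo,hi,box):
    h=cv2.cvtColor(c['color'],cv2.COLOR_RGB2HSV); m=cv2.inRange(h,lo,hi)
    z=np.zeros_like(m); x0,x1,y0,y1=box; z[y0:y1,x0:x1]=m[y0:y1,x0:x1]; return z
E
python3 - <<'E'
from h import *
t=pickle.load(open('top.pkl','rb'));s=pickle.load(open('scene.pkl','rb'))
a=cv2.resize(t['color'][165:255,370:440],None,fx=5.5,fy=5.5,interpolation=cv2.INTER_CUBIC)
b=cv2.resize(s['color'][140:215,235:330],None,fx=4,fy=4,interpolation=cv2.INTER_CUBIC)
d=cv2.resize(s['color'][225:320,300:405],None,fx=3.6,fy=3.6,interpolation=cv2.INTER_CUBIC)
im=np.zeros((600,800,3),np.uint8); im[:a.shape[0],:a.shape[1]]=a
im[:300,400:780]=b[:,:380]; im[300:300+300,400:400+d.shape[1]]=d[:300]
cv2.imwrite('pics/crop0.png',im[...,::-1])
P=cloud(t); Q=cloud(s)
for n,c,X,box in (('top',t,P,(380,425,170,250)),('scene',s,Q,(240,330,140,215))):
    for nm,lo,hi in (('blue',(100,100,40),(125,255,255)),('orange',(8,150,80),(17,255,255)),('brass',(18,80,60),(30,255,255)),('red',(0,150,60),(5,255,255)),('red2',(172,150,60),(180,255,255))):
        m=mask(c,lo,hi,box); v,u=np.nonzero(m)
        if len(u): print(n,nm,len(u),u.mean().round(1),v.mean().round(1),np.median(X[v,u],0).round(3))
# disc
m=mask(t,(8,150,80),(17,255,255),(255,300,180,215)); v,u=np.nonzero(m); print('disc top',len(u),onz(t,[u.mean(),v.mean()],.008))
m=mask(s,(8,150,80),(17,255,255),(350,395,240,275)); v,u=np.nonzero(m); print('disc scene',len(u),onz(s,[u.mean(),v.mean()],.008))
# heights
for n,X in (('t',P),('s',Q)):
    x0,y0=0.45,-.18
    for nm,sel in (('cradle',(abs(X[...,0]-.47)<.17)&(abs(X[...,1]+.19)<.1)),('stand',(abs(X[...,0]-.6)<.2)&(abs(X[...,1]-.14)<.07))):
        p=X[sel]; print(n,nm,len(p),[ (z,int((p[:,2]>z).sum()),p[p[:,2]>z].mean(0).round(3)) for z in (.004,.03,.055,.08,.12,.2) if (p[:,2]>z).any()])
E
```

```text
top blue 885 399.2 199.4 [ 0.548 -0.251  0.016]
top orange 40 402.6 202.4 [ 0.55  -0.255  0.09 ]
top brass 90 404.3 232.0 [ 0.439 -0.263  0.064]
top red 31 399.5 223.7 [ 0.468 -0.253  0.024]
top red2 10 399.2 220.5 [ 0.479 -0.254  0.025]
scene blue 511 275.5 186.0 [ 0.57  -0.236  0.015]
scene orange 49 275.2 170.3 [ 0.557 -0.246  0.087]
scene brass 68 298.9 159.2 [ 0.448 -0.254  0.06 ]
scene red 28 295.0 169.9 [ 0.473 -0.251  0.023]
disc top 89 [[0.55705687 0.16956507 0.008     ]]
disc scene 126 [[0.55729757 0.17230006 0.008     ]]
t cradle 5574 [(0.004, 2115, array([ 0.503, -0.228,  0.018])), (0.03, 272, array([ 0.514, -0.256,  0.059])), (0.055, 147, array([ 0.489, -0.259,  0.075])), (0.08, 51, array([ 0.551, -0.256,  0.091]))]
t stand 4564 [(0.004, 2123, array([0.638, 0.156, 0.044])), (0.03, 431, array([0.725, 0.161, 0.184])), (0.055, 423, array([0.725, 0.161, 0.186])), (0.08, 420, array([0.724, 0.161, 0.187])), (0.12, 415, array([0.724, 0.161, 0.188])), (0.2, 155, array([0.742, 0.161, 0.239]))]
s cradle 4461 [(0.004, 1507, array([ 0.533, -0.24 ,  0.024])), (0.03, 398, array([ 0.523, -0.253,  0.055])), (0.055, 181, array([ 0.516, -0.254,  0.073])), (0.08, 58, array([ 0.554, -0.253,  0.088]))]
s stand 6155 [(0.004, 3421, array([0.68 , 0.171, 0.064])), (0.03, 1287, array([0.746, 0.171, 0.157])), (0.055, 1198, array([0.745, 0.171, 0.166])), (0.08, 1106, array([0.745, 0.172, 0.174])), (0.12, 953, array([0.743, 0.172, 0.186])), (0.2, 369, array([0.752, 0.168, 0.233]))]
```

View pics/crop0.png

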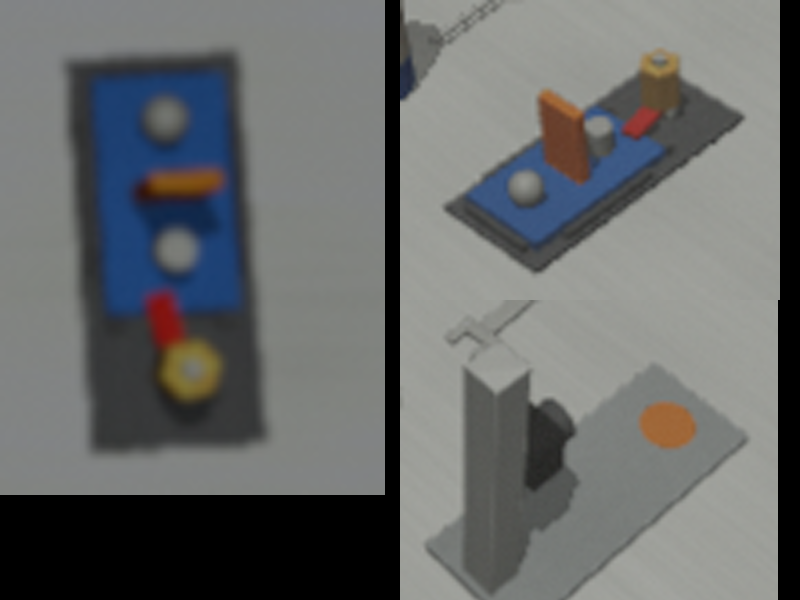

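The crop shows the lug at roughly +0.2 rad to the left of the tray axis, with the ball on the far (+x) end and the boss on the nut side. The lens faces the disc. Next I'll measure yaws, nut angle and lens height.

Run:
```python
from h import *
t=pickle.load(open('top.pkl','rb'));s=pickle.load(open('scene.pkl','rb'))
P=cloud(t); Q=cloud(s)
def rect(xy):
    (c,wh,a)=cv2.minAreaRect((xy*1000).astype(np.float32)); b=cv2.boxPoints((c,wh,a))
    e=[b[1]-b[0],b[2]-b[1]]; e=max(e,key=np.linalg.norm); e=e*np.sign(e[0])
    return np.round(c,1),np.round(wh,1),np.degrees(np.arctan2(e[1],e[0])).round(2)
# tray from blue
for n,c,box in (('top',t,(380,425,170,250)),('scene',s,(240,330,140,215))):
    m=mask(c,(100,100,40),(125,255,255),box)
    m=cv2.morphologyEx(m,cv2.MORPH_CLOSE,np.ones((5,5)))
    k=max(cv2.findContours(m,0,1)[0],key=cv2.contourArea)[:,0]
    print(n,'tray',rect(onz(c,k,.016)[:,:2]))
# cradle base (dark incl. tray) top view
for n,c,box in (('top',t,(370,430,165,255)),('scene',s,(240,330,140,215))):
    g=cv2.cvtColor(c['color'],cv2.COLOR_RGB2HSV); 
    z=np.zeros((400,640),np.uint8); x0,x1,y0,y1=box
    gg=(g[...,2]<95)|(g[...,1]>110); z[y0:y1,x0:x1]=gg[y0:y1,x0:x1]*255
    k=max(cv2.findContours(z,0,1)[0],key=cv2.contourArea)[:,0]; print(n,'cradle',rect(onz(c,k,.006)[:,:2]))
# nut top, lug
for n,c,X,box in (('top',t,P,(380,425,170,250)),('scene',s,Q,(280,330,140,190))):
    h=mask(c,(16,60,60),(32,255,255),box); sel=(X[...,2]>.055)&(X[...,2]<.09)&(h>0); v,u=np.nonzero(sel)
    print(n,'nut top',onz(c,[u.mean(),v.mean()],.064).round(4),len(u))
    m=mask(c,(0,150,60),(6,255,255),box)|mask(c,(170,150,60),(180,255,255),box); v,u=np.nonzero(m)
    p=onz(c,np.c_[u,v],.0235)[:,:2]; _,w,vt=np.linalg.svd(p-p.mean(0)); print(n,'lug',p.mean(0).round(4),np.degrees(np.arctan2(*(vt[0]*np.sign(vt[0,0]))[::-1])).round(1),rect(p))
# handle top
    m=mask(c,(6,140,60),(17,255,255),(380,425,170,250) if n=='top' else (240,330,140,215)); sel=(m>0)&(X[...,2]>.083); v,u=np.nonzero(sel); print(n,'handle top',onz(c,[u.mean(),v.mean()],.091).round(4),rect(onz(c,np.c_[u,v],.091)[:,:2]),len(u))
# stand
for n,c,X in (('top',t,P),('scene',s,Q)):
    near=(abs(X[...,0]-.65)<.2)&(abs(X[...,1]-.165)<.08)
    a=near&(X[...,2]>.243); v,u=np.nonzero(a); p=onz(c,np.c_[u,v],.248); print(n,'post',p.mean(0).round(4),len(u))
    b=near&(X[...,2]>.1)&(X[...,2]<.24)&(X[...,0]<.735)&(c['color'].max(2)<70)
    p=X[b]; print(n,'body',len(p),p.mean(0).round(3),np.percentile(p,[2,25,50,75,98],axis=0).round(3).tolist())
    f=near&(X[...,2]>.004)&(X[...,2]<.013); p=X[f]
    print(n,'base',rect(p[:,:2]))
```

```text
top tray (array([ 552.9, -257. ]), array([154. ,  88.9]), np.float32(3.42))
scene tray (array([ 553.5, -252.7]), array([151.2,  86.7]), np.float32(3.42))
top cradle (array([ 517.3, -257.8]), array([249. , 111.6]), np.float32(3.56))
scene cradle (array([ 511.8, -275. ]), array([266.9, 154.6]), np.float32(3.41))
top nut top [[ 0.4478 -0.2615  0.064 ]] 83
top lug [ 0.4713 -0.2544] 10.0 (array([ 470.9, -254.5]), array([27.5, 17.2]), np.float32(0.45))
top handle top [[ 0.5502 -0.2538  0.091 ]] (array([ 548.7, -255.1]), array([ 9.9, 39.7]), np.float32(-89.55)) 36
scene nut top [[ 0.4447 -0.2567  0.064 ]] 54
scene lug [ 0.4719 -0.25  ] 20.9 (array([ 472.2, -249.6]), array([33.1, 13.9]), np.float32(20.79))
scene handle top [[ 0.5565 -0.2493  0.091 ]] (array([ 556.9, -248.9]), array([12. , 43.2]), np.float32(-87.86)) 36
top post [0.7458 0.1631 0.248 ] 100
top body 251 [0.714 0.161 0.167] [[0.686, 0.142, 0.135], [0.702, 0.152, 0.154], [0.716, 0.161, 0.16], [0.728, 0.17, 0.165], [0.732, 0.182, 0.237]]
top base (array([649.9, 165.1]), array([159.2, 399.6]), np.float32(-0.21))
scene post [0.7489 0.1654 0.248 ] 161
scene body 206 [0.717 0.18  0.149] [[0.692, 0.161, 0.121], [0.71, 0.177, 0.139], [0.717, 0.183, 0.155], [0.727, 0.186, 0.16], [0.733, 0.187, 0.162]]
scene base (array([625. , 164.7]), array([144. , 289.6]), np.float32(-0.34))
```

```bash
cat >> h.py <<'E'
from scipy.spatial.transform import Rotation as R
def down(yaw_y): # tool pointing down, tool y at world angle (deg)
    a=np.radians(yaw_y); y=np.array([np.cos(a),np.sin(a),0]); z=np.array([0,0,-1.]); return R.from_matrix(np.c_[np.cross(y,z),y,z])
def tool(o): return R.from_quat(np.roll(o['eef_rot'],-1))
def rel(p,Ro,p0,R0): # shift mm, rotvec in tool axes of (p0,R0)
    return (R0.inv().apply(np.subtract(p,p0))*1000).round(1),(R0.inv()*Ro).as_rotvec().round(3)
E
python3 - <<'E'
from h import *
from bench import readout
t=pickle.load(open('top.pkl','rb'));s=pickle.load(open('scene.pkl','rb'))
print('stud',onz(t,[405.05,231.86],.07)); P=cloud(t);Q=cloud(s)
for n,c,X in (('top',t,P),('scene',s,Q)):
    b=(abs(X[...,1]-.168)<.04)&(X[...,2]>.08)&(X[...,2]<.23)&(X[...,0]<.732)&(X[...,0]>.67)
    p=X[b]; print(n,np.histogram(p[:,2],np.arange(.1,.2,.004))); q=p[p[:,2]>.15]; print(q.mean(0),len(q), 'minx',np.percentile(p[:,0],[1,5]))
o=readout.get_obs(); p0=o['eef_pos'];R0=tool(o); print(R0.as_matrix().round(3))
print(rel([.36,0,.25],R0,p0,R0), 'orientation change to -105:', (R0.inv()*down(-105)).as_rotvec())
E
```

```text
stud [[ 0.43949081 -0.26458027  0.07      ]]
top (array([ 0,  0,  0,  0,  0,  1,  1,  2,  5,  7,  7, 16, 23, 27, 52, 56, 17,
        2,  2,  3,  2,  2,  4,  4]), array([0.1  , 0.104, 0.108, 0.112, 0.116, 0.12 , 0.124, 0.128, 0.132,
       0.136, 0.14 , 0.144, 0.148, 0.152, 0.156, 0.16 , 0.164, 0.168,
       0.172, 0.176, 0.18 , 0.184, 0.188, 0.192, 0.196]))
[0.71558263 0.16355232 0.16782487] 208 minx [0.68504895 0.6862404 ]
scene (array([ 0,  0,  0,  0,  2,  6,  9,  8,  8, 10, 15, 11, 25, 34, 59, 43,  0,
        0,  0,  0,  0,  0,  0,  0]), array([0.1  , 0.104, 0.108, 0.112, 0.116, 0.12 , 0.124, 0.128, 0.132,
       0.136, 0.14 , 0.144, 0.148, 0.152, 0.156, 0.16 , 0.164, 0.168,
       0.172, 0.176, 0.18 , 0.184, 0.188, 0.192, 0.196]))
[0.71035544 0.17428345 0.15735384] 153 minx [0.68798691 0.68973276]
[[-0.973  0.232 -0.001]
 [ 0.232  0.973 -0.001]
 [ 0.    -0.002 -1.   ]]
(array([-3.503e+02, -4.911e+02,  1.000e-01]), array([0., 0., 0.])) orientation change to -105: [ 4.38627699e-04 -2.41167677e-03 -3.11358022e+00]
```

Emit:
play_rows(xyz=[[-350,-490,0],[-350,-490,0],[-350,-490,0],[-350,-490,0],[-350,-490,0],[-350,-490,0],[-350,-490,0],[-350,-490,0],[-350,-490,0],[-350,-490,0]], rot=[[0,0,1.8],[0,0,1.8],[0,0,1.8],[0,0,1.8],[0,0,1.8],[0,0,1.8],[0,0,1.8],[0,0,1.8],[0,0,1.8],[0,0,1.8]], grip=[1,1,1,1,1,1,1,1,1,1])

```text
time_s: 1.35
eef_pos: [0.3605, -0.001, 0.2503]
eef_rot: [0.0, 0.852, 0.523, 0.0]
wrist_force: [0.4, -0.3, -0.1]
opening: 1.0
grasp_force: 0.0
```

Run:
```python
from h import *
from bench import readout
o=readout.get_obs(); p0=o['eef_pos'];R0=tool(o); print(o['time_s'],p0,o['q'].round(2),R0.as_matrix().round(3))
print(rel([.441,-.261,.14],down(-105),p0,R0))
```

```text
1.35 [ 0.36054322 -0.00101126  0.25033517] [-0.34 -0.35  2.1  -0.    1.39  0.13] [[ 0.453  0.891  0.001]
 [ 0.891 -0.453 -0.   ]
 [-0.     0.001 -1.   ]]
(array([-195.3,  189.5,  110.5]), array([ 1.000e-03, -0.000e+00,  1.362e+00]))
```

Emit:
play_rows(xyz=[[-195,190,110],[-195,190,110],[-195,190,110],[-195,190,110],[-195,190,110],[-195,190,110],[-195,190,110],[-195,190,110],[-195,190,110],[-195,190,110]], rot=[[0,0,1.36],[0,0,1.36],[0,0,1.36],[0,0,1.36],[0,0,1.36],[0,0,1.36],[0,0,1.36],[0,0,1.36],[0,0,1.36],[0,0,1.36]], grip=[1,1,1,1,1,1,1,1,1,1])

```text
time_s: 2.6
eef_pos: [0.443, -0.2576, 0.1401]
eef_rot: [-0.0, 0.992, -0.125, -0.0]
wrist_force: [-0.3, 0.2, -0.3]
opening: 0.998
grasp_force: 0.0
```

Run:
```python
from h import *
from bench import readout,vision
o=readout.get_obs(); p0=o['eef_pos'];R0=tool(o); print(o['time_s'],p0,o['q'].round(2),R0.as_matrix().round(3))
print(rel([.441,-.261,.052],down(-105),p0,R0))
c=vision.camera('scene'); t=vision.camera('top')
for n,k in (('a',c),('b',t)):
    print(n,'tcp px',proj(k,p0),'nut px',proj(k,[.441,-.261,.064]))
a=cv2.resize(c['color'][100:200,240:340],None,fx=4,fy=4,interpolation=cv2.INTER_CUBIC)
b=cv2.resize(t['color'][165:265,360:460],None,fx=4,fy=4,interpolation=cv2.INTER_CUBIC)
cv2.imwrite('pics/pre.png',np.hstack([a,b])[...,::-1])
```

```text
2.6 [ 0.44295315 -0.25757371  0.14012635] [-0.76  0.17  1.86 -0.    1.11  1.06] [[ 0.969 -0.248 -0.   ]
 [-0.248 -0.969  0.   ]
 [-0.    -0.    -1.   ]]
(array([-1. ,  3.8, 88.1]), array([-0.   ,  0.   ,  0.011]))
a tcp px [[298.69771926 137.73086802]] nut px [[299.11365611 155.14220077]]
b tcp px [[406.92807479 230.20384159]] nut px [[403.63871668 231.4418942 ]]
```

View pics/pre.png

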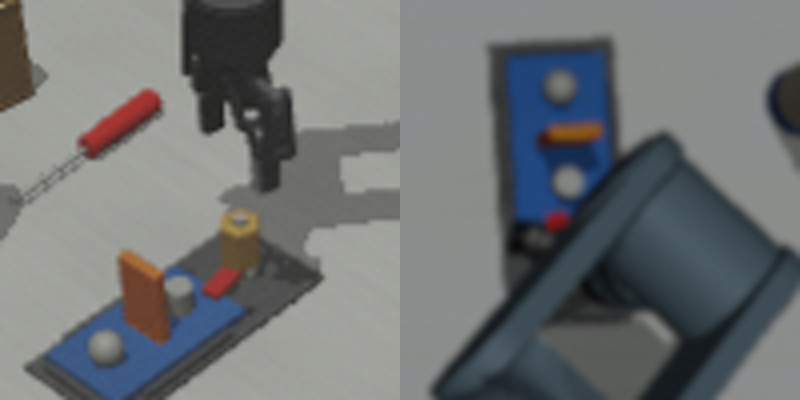

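The gripper sits centred above the nut: in the scene crop the stud is at (239,218), within about 1 px of prediction. Descending, then closing.

Emit:
play_rows(xyz=[[-1,4,25],[-1,4,50],[-1,4,70],[-1,4,82],[-1,4,88],[-1,4,88],[-1,4,88],[-1,4,88],[-1,4,88],[-1,4,88]], rot=[[0,0,0],[0,0,0],[0,0,0],[0,0,0],[0,0,0],[0,0,0],[0,0,0],[0,0,0],[0,0,0],[0,0,0]], grip=[1,1,1,1,1,1,0.6,0.4,0.2,0])

```text
time_s: 3.95
eef_pos: [0.4412, -0.2625, 0.0532]
eef_rot: [0.001, 0.992, -0.126, 0.0]
wrist_force: [-3.0, -2.6, 5.4]
opening: 0.364
grasp_force: 60.8
```

Emit:
play_rows(xyz=[[0,0,0],[0,0,0],[0,0,0],[0,0,0],[0,0,0],[0,0,0],[0,0,0],[0,0,0],[0,0,0],[0,0,0]], rot=[[0,0,0],[0,0,0],[0,0,0],[0,0,0],[0,0,0],[0,0,0],[0,0,0],[0,0,0],[0,0,0],[0,0,0]], grip=[0,0,0,0,0,0,0,0,0,0])

```text
time_s: 5.2
eef_pos: [0.4412, -0.2626, 0.0532]
eef_rot: [0.001, 0.992, -0.126, 0.0]
wrist_force: [-3.1, -3.6, 6.0]
opening: 0.363
grasp_force: 60.9
```

Run:
```python
from h import *
from bench import readout,vision
o=readout.get_obs(); print(o['eef_pos'],o['wrist_force'],o['torque'],o['opening']*85,o['grasp_force'],o['q'].round(2))
```

```text
[ 0.44123905 -0.2625575   0.05315433] [-3.14039696 -3.61119065  6.01793103] [-0.33228758  0.57162977 -0.01540722] 30.82122310101053 60.875388274434954 [-0.77  0.32  1.89 -0.    0.93  1.06]
```

Emit:
play_rows(xyz=[[0,0,0],[0,0,0],[0,0,0],[0,0,0],[0,0,0],[0,0,0],[0,0,0],[0,0,0],[0,0,0],[0,0,0]], rot=[[0,0,-0.08],[0,0,-0.24],[0,0,-0.4],[0,0,-0.56],[0,0,-0.72],[0,0,-0.88],[0,0,-1.04],[0,0,-1.18],[0,0,-1.28],[0,0,-1.33]], grip=[0,0,0,0,0,0,0,0,0,0])

```text
time_s: 6.45
eef_pos: [0.4409, -0.2618, 0.0531]
eef_rot: [0.0, 0.858, 0.514, -0.0]
wrist_force: [-5.0, -0.8, 8.9]
opening: 0.364
grasp_force: 61.3
```

Run:
```python
from h import *
from bench import readout,vision
o=readout.get_obs(); print(o['eef_pos'],o['wrist_force'],o['torque'],o['opening']*85,o['grasp_force'],o['q'].round(2))
c=vision.camera('scene')
m=mask(c,(0,150,60),(6,255,255),(270,330,140,195)); v,u=np.nonzero(m); p=onz(c,np.c_[u,v],.0235)[:,:2]; print(len(u),p.mean(0))
cv2.imwrite('pics/turned.png',cv2.resize(c['color'][100:200,240:340],None,fx=4,fy=4,interpolation=cv2.INTER_CUBIC)[...,::-1])
```

```text
[ 0.44089437 -0.26184259  0.05311615] [-4.96815269 -0.84095361  8.89566128] [-0.01383903  0.87156221 -0.13518492] 30.93136126449704 61.28480114042759 [-0.77  0.32  1.89 -0.    0.93 -0.28]
35 [ 0.44132488 -0.22716189]
```

View pics/turned.png

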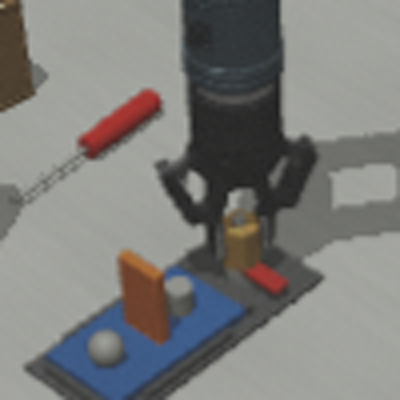

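The lug now points sideways (+y), about 1.5 rad. Release and rise.

Emit:
play_rows(xyz=[[0,0,0],[0,0,0],[0,0,0],[0,0,-20],[0,0,-50],[0,0,-80],[0,0,-92],[0,0,-92],[0,0,-92],[0,0,-92]], rot=[[0,0,0],[0,0,0],[0,0,0],[0,0,0],[0,0,0],[0,0,0],[0,0,0],[0,0,0],[0,0,0],[0,0,0]], grip=[0.8,0.8,0.8,0.8,0.8,0.8,0.8,0.8,0.8,0.8])

```text
time_s: 7.75
eef_pos: [0.4405, -0.2608, 0.143]
eef_rot: [-0.001, 0.858, 0.513, -0.0]
wrist_force: [-0.5, -0.0, 0.5]
opening: 0.801
grasp_force: 0.0
```

Run:
```python
from h import *
from bench import readout,vision
o=readout.get_obs(); p0=o['eef_pos'];R0=tool(o); print(p0,o['wrist_force'],o['opening'],R0.as_matrix().round(3))
yaw=3.45;a=np.radians(yaw)
print(rel([.441+.112*np.cos(a),-.262+.112*np.sin(a),.145],down(yaw),p0,R0))
c=vision.camera('scene'); X=cloud(c)
m=mask(c,(0,150,60),(6,255,255),(280,330,140,195)); v,u=np.nonzero(m); p=onz(c,np.c_[u,v],.0235)[:,:2]; print('lug',len(u),p.mean(0))
m=mask(c,(100,100,40),(125,255,255),(240,320,140,215)); m=cv2.morphologyEx(m,cv2.MORPH_CLOSE,np.ones((5,5)))
k=max(cv2.findContours(m,0,1)[0],key=cv2.contourArea)[:,0]; print('tray',cv2.minAreaRect((onz(c,k,.016)[:,:2]*1000).astype(np.float32)))
```

```text
[ 0.44049054 -0.26075853  0.14297102] [-0.5118214  -0.00488465  0.5383198 ] 0.8011414455667691 [[ 0.473  0.881 -0.002]
 [ 0.881 -0.473  0.002]
 [ 0.001 -0.002 -1.   ]]
(array([58. , 96.3, -2.2]), array([-0.002, -0.001, -0.553]))
lug 34 [ 0.44158693 -0.22701291]
tray ((553.4862060546875, -252.7119598388672), (151.16702270507812, 86.68718719482422), 3.4197583198547363)
```

Emit:
play_rows(xyz=[[20,35,-2],[45,75,-2],[58,96,-2],[58,96,-2],[58,96,15],[58,96,40],[58,96,58],[58,96,65],[58,96,65],[58,96,65]], rot=[[0,0,-0.15],[0,0,-0.33],[0,0,-0.5],[0,0,-0.553],[0,0,-0.553],[0,0,-0.553],[0,0,-0.553],[0,0,-0.553],[0,0,-0.553],[0,0,-0.553]], grip=[0.65,0.65,0.65,0.65,0.65,0.65,0.65,0.65,0.65,0.65])

```text
time_s: 9.05
eef_pos: [0.5537, -0.2561, 0.0802]
eef_rot: [0.001, 0.686, 0.728, 0.0]
wrist_force: [0.1, 0.3, -0.7]
opening: 0.651
grasp_force: 0.0
```

Run:
```python
from h import *
from bench import readout,vision
o=readout.get_obs(); p0=o['eef_pos'];R0=tool(o); print(p0,o['wrist_force'],o['opening'],R0.as_matrix().round(3))
c=vision.camera('scene'); print(proj(c,p0))
cv2.imwrite('pics/hand.png',cv2.resize(c['color'][120:220,230:330],None,fx=4,fy=4,interpolation=cv2.INTER_CUBIC)[...,::-1])
```

```text
[ 0.55366382 -0.25612805  0.0801576 ] [ 0.14608276  0.30391181 -0.70661279] 0.650782886380075 [[-0.06   0.998  0.001]
 [ 0.998  0.06  -0.001]
 [-0.001  0.001 -1.   ]]
[[274.25971551 167.64964381]]
```

View pics/hand.png

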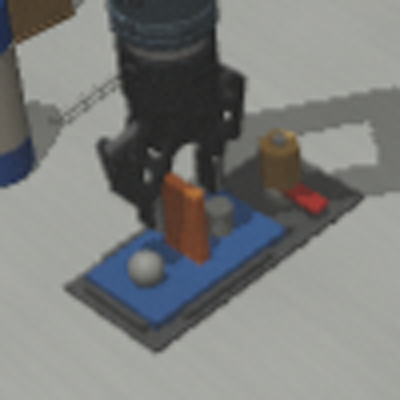

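The fingers straddle the handle (its top at crop (183,185)), the ball is in its pocket and the lug is clear. Closing gently.

Emit:
play_rows(xyz=[[0,0,2],[0,0,2],[0,0,2],[0,0,2],[0,0,2],[0,0,2],[0,0,2],[0,0,2],[0,0,2],[0,0,2]], rot=[[0,0,0],[0,0,0],[0,0,0],[0,0,0],[0,0,0],[0,0,0],[0,0,0],[0,0,0],[0,0,0],[0,0,0]], grip=[0.5,0.4,0.3,0.25,0.2,0.17,0.14,0.1,0,0])

```text
time_s: 10.35
eef_pos: [0.553, -0.2557, 0.0774]
eef_rot: [-0.0, 0.686, 0.728, -0.0]
wrist_force: [-3.4, 0.2, 3.5]
opening: 0.134
grasp_force: 59.3
```

Emit:
play_rows(xyz=[[0,0,0],[0,0,0],[0,0,0],[0,0,-1],[0,0,-2],[0,0,-4],[0,0,-6],[0,0,-8],[0,0,-9],[0,0,-10]], rot=[[0,0,0],[0,0,0],[0,0,0],[0,0,0],[0,0,0],[0,0,0],[0,0,0],[0,0,0],[0,0,0],[0,0,0]], grip=[0,0,0,0,0,0,0,0,0,0])

```text
time_s: 11.6
eef_pos: [0.5531, -0.2557, 0.0874]
eef_rot: [0.0, 0.686, 0.728, 0.0]
wrist_force: [-0.3, 0.3, -4.1]
opening: 0.132
grasp_force: 58.4
```

Run:
```python
from h import *
from bench import readout,vision
o=readout.get_obs(); p0=o['eef_pos'];R0=tool(o); print(o['time_s'],p0,o['wrist_force'],o['torque'],o['opening']*85,o['grasp_force'],R0.as_matrix().round(3))
c=vision.camera('scene'); print(proj(c,p0))
cv2.imwrite('pics/lift.png',cv2.resize(c['color'][120:220,230:330],None,fx=4,fy=4,interpolation=cv2.INTER_CUBIC)[...,::-1])
```

```text
11.6 [ 0.55313985 -0.25567986  0.08740086] [-0.32189061  0.28276508 -4.07084017] [-0.00647597  0.00234847 -0.03160792] 11.192835946271206 58.366411328315735 [[-0.06   0.998  0.   ]
 [ 0.998  0.06  -0.   ]
 [-0.     0.    -1.   ]]
[[274.30965882 165.93787534]]
```

View pics/lift.png

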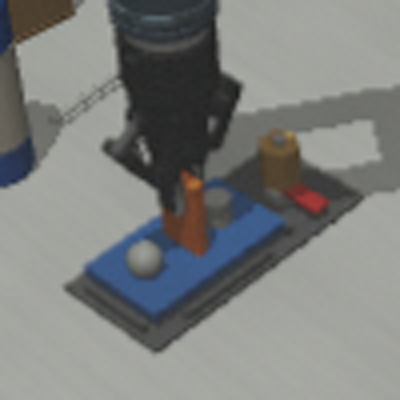

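The tray is clear of the base with the ball seated (crop (146,258)). Lifting straight up.

Emit:
play_rows(xyz=[[0,0,-4],[0,0,-12],[0,0,-23],[0,0,-36],[0,0,-50],[0,0,-64],[0,0,-78],[0,0,-89],[0,0,-97],[0,0,-101]], rot=[[0,0,0],[0,0,0],[0,0,0],[0,0,0],[0,0,0],[0,0,0],[0,0,0],[0,0,0],[0,0,0],[0,0,0]], grip=[0,0,0,0,0,0,0,0,0,0])

```text
time_s: 12.9
eef_pos: [0.5532, -0.2557, 0.1887]
eef_rot: [0.0, 0.686, 0.728, 0.0]
wrist_force: [0.5, 0.4, -5.1]
opening: 0.131
grasp_force: 58.5
```

Run:
```python
from h import *
from bench import readout,vision
o=readout.get_obs(); p0=o['eef_pos'];R0=tool(o); print(o['time_s'],p0,o['wrist_force'],o['torque'],o['opening']*85)
print(rel([.512,.1726,.189],down(-2.05),p0,R0))
c=vision.camera('top'); t=pickle.load(open('top.pkl','rb'))
h=cv2.cvtColor(c['color'],cv2.COLOR_RGB2HSV); m=mask(c,(100,100,40),(125,255,255),(375,440,150,250)); v,u=np.nonzero(m); X=cloud(c)
print('tray top z', np.median(X[v,u],0), 'expect', p0[2]-.0614)
A=np.c_[X[v,u][:,:2],np.ones(len(u))]; print(np.linalg.lstsq(A,X[v,u][:,2],rcond=None)[0])
```

```text
12.9 [ 0.55315424 -0.25572417  0.18874371] [ 0.49524974  0.44720683 -5.07389168] [-0.00194382  0.00581232 -0.00134888] 11.145028428068311
(array([ 4.30e+02, -1.54e+01, -3.00e-01]), array([0.   , 0.   , 0.096]))
tray top z [ 0.53067609 -0.23893258  0.12796372] expect 0.1273437054235037
[-1.39862501  3.82056588  1.83947232]
```

Emit:
play_rows(xyz=[[4,0,0],[15,-1,0],[32,-1,0],[53,-2,0],[75,-3,0],[97,-3,0],[117,-4,0],[131,-5,0],[139,-5,0],[143,-5,0]], rot=[[0,0,0],[0,0,0],[0,0,0],[0,0,0],[0,0,0],[0,0,0],[0,0,0],[0,0,0],[0,0,0],[0,0,0]], grip=[0,0,0,0,0,0,0,0,0,0])

```text
time_s: 14.2
eef_pos: [0.5396, -0.113, 0.1884]
eef_rot: [0.0, 0.685, 0.728, -0.0]
wrist_force: [0.5, -0.3, -3.8]
opening: 0.132
grasp_force: 58.5
```

Emit:
play_rows(xyz=[[4,0,0],[15,-1,0],[32,-1,0],[53,-2,0],[75,-3,0],[97,-3,0],[117,-4,0],[131,-5,0],[139,-5,0],[143,-5,0]], rot=[[0,0,0.004],[0,0,0.012],[0,0,0.024],[0,0,0.038],[0,0,0.052],[0,0,0.066],[0,0,0.08],[0,0,0.09],[0,0,0.095],[0,0,0.096]], grip=[0,0,0,0,0,0,0,0,0,0])

```text
time_s: 15.45
eef_pos: [0.526, 0.0294, 0.1883]
eef_rot: [0.0, 0.72, 0.694, -0.0]
wrist_force: [-0.1, -0.0, -5.7]
opening: 0.133
grasp_force: 58.5
```

Run:
```python
from h import *
from bench import readout,vision
o=readout.get_obs(); p0=o['eef_pos'];R0=tool(o); print(o['time_s'],p0,o['wrist_force'],o['q'].round(2))
print(rel([.512,.1726,.189],down(-2.05),p0,R0))
c=vision.camera('scene'); X=cloud(c); u,v=proj(c,p0)[0].astype(int); print(u,v)
cv2.imwrite('pics/carry.png',cv2.resize(c['color'][v-50:v+50,u-65:u+65],None,fx=4,fy=4,interpolation=cv2.INTER_CUBIC)[...,::-1])
```

```text
15.45 [0.52602793 0.02940226 0.18832009] [-7.65206366e-02 -1.98582735e-04 -5.67835437e+00] [-0.17  0.14  1.79 -0.    1.22 -0.13]
(array([142.6, -19.2,  -0.7]), array([ 0.,  0., -0.]))
347 182
```

View pics/carry.png

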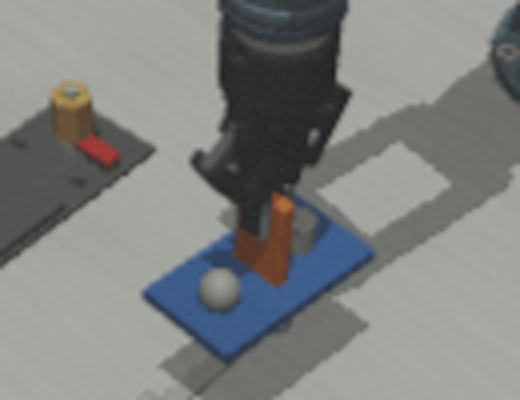

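The ball is still in its pocket (crop (219,288)) and the tray is level. Last leg.

Emit:
play_rows(xyz=[[4,-1,0],[15,-2,0],[32,-4,0],[53,-7,0],[75,-10,0],[97,-13,-1],[117,-16,-1],[131,-18,-1],[139,-19,-1],[143,-19,-1]], rot=[[0,0,0],[0,0,0],[0,0,0],[0,0,0],[0,0,0],[0,0,0],[0,0,0],[0,0,0],[0,0,0],[0,0,0]], grip=[0,0,0,0,0,0,0,0,0,0])

```text
time_s: 16.75
eef_pos: [0.5121, 0.1732, 0.1892]
eef_rot: [0.0, 0.72, 0.694, -0.0]
wrist_force: [-0.2, 0.4, -4.2]
opening: 0.128
grasp_force: 58.5
```

Run:
```python
from h import *
from bench import readout,vision
o=readout.get_obs(); p0=o['eef_pos'];R0=tool(o); print(o['time_s'],p0,o['wrist_force'],o['opening'])
bex=p0+np.array([.045*np.cos(.0358),-.045*np.sin(.0358),-.0489]); print('ball expected',bex)
c=vision.camera('scene'); t=vision.camera('top'); im=[]
for n,k in (('scene',c),('top',t)):
    u,v=proj(k,bex)[0].astype(int); X=cloud(k)
    print(n,'ball px expected',proj(k,bex), 'lens px',proj(k,[.687,.1664,.14]),'focus',proj(k,[.557,.171,.14]))
    im.append(cv2.resize(k['color'][v-35:v+35,u-35:u+60],None,fx=4,fy=4,interpolation=cv2.INTER_CUBIC))
    m=mask(k,(100,100,40),(125,255,255),(u-80,u+80,v-60,v+60)); q=X[m>0]; z0=np.median(q[:,2]); q=q[abs(q[:,2]-z0)<.008]
    A=np.c_[q[:,:2],np.ones(len(q))]; co=np.linalg.lstsq(A,q[:,2],rcond=None)[0]; print('tray plane',z0,co[:2],'expected top',p0[2]-.0614)
    m=cv2.morphologyEx(m,cv2.MORPH_CLOSE,np.ones((5,5))); kk=max(cv2.findContours(m,0,1)[0],key=cv2.contourArea)[:,0]; print(cv2.minAreaRect((onz(k,kk,p0[2]-.0614)[:,:2]*1000).astype(np.float32)))
    g=cv2.cvtColor(k['color'],cv2.COLOR_RGB2HSV); b=(g[...,1]<60)&(X[...,2]>p0[2]-.055)&(X[...,2]<p0[2]-.02)&(np.hypot(X[...,0]-bex[0],X[...,1]-bex[1])<.022); vv,uu=np.nonzero(b); print('ball px',len(uu),uu.mean(),vv.mean(),X[b].mean(0),X[b].max(0),X[b].min(0))
cv2.imwrite('pics/final.png',np.vstack(im)[...,::-1])
```

```text
16.75 [0.51206142 0.17320725 0.18924311] [-0.23690093  0.37670898 -4.17552838] 0.12829109530050622
ball expected [0.55703259 0.1715966  0.14034311]
scene ball px expected [[379.00955156 229.0180041 ]] lens px [[343.57584632 256.72138644]] focus [[378.82419332 228.97035857]]
tray plane 0.12700842336236223 [-0.00131912 -0.00577318] expected top 0.12784311141416338
((514.8599853515625, 175.76275634765625), (84.21498107910156, 151.11880493164062), 88.25314331054688)
ball px 95 380.2526315789474 229.33684210526314 [0.5611212  0.17794773 0.14792002] [0.57129746 0.18825194 0.15751191] [0.54556936 0.16214884 0.13698851]
top ball px expected [[271.90129827 193.28645666]] lens px [[274.33069754 153.19486677]] focus [[272.10102519 193.31019533]]
tray plane 0.12858587669190258 [ 0.00042171 -0.00919686] expected top 0.12784311141416338
((510.07769775390625, 136.5225372314453), (144.76034545898438, 19.335485458374023), 1.0311329364776611)<stdin>:13: RuntimeWarning: Mean of empty slice.
  ret = ret.dtype.type(ret / rcount)
  ret = um.true_divide(
Traceback (most recent call last):
ValueError: zero-size array to reduction operation maximum which has no identity
```

View crop.

Run:
```python
from h import *
from bench import vision
c=vision.camera('scene'); s=pickle.load(open('scene.pkl','rb'))
X=cloud(c)
b=cv2.cvtColor(c['color'],cv2.COLOR_RGB2HSV)
m=((b[...,1]<70)&(b[...,2]>70)).astype(np.uint8)*255
z=np.zeros_like(m); z[218:240,369:391]=m[218:240,369:391]
m2=cv2.inRange(X[...,2],.131,.165)&z
k=max(cv2.findContours(m2,0,1)[0],key=cv2.contourArea); print('ball circle',cv2.minEnclosingCircle(k),cv2.contourArea(k))
print('focus in scene frame px',proj(c,[.5573,.1723,.14]),'expected r px',404.7*.015/np.linalg.norm(c['extrinsics'][:3,3]-[.557,.171,.14]))
# camera body top: near-horizontal patch heights, from both views (initial pictures)
for n in('top','scene'):
    k=pickle.load(open(n+'.pkl','rb')); Y=cloud(k); w=(abs(Y[...,0]-.718)<.012)&(abs(Y[...,1]-.166)<.016)&(Y[...,2]>.12)&(Y[...,2]<.2)&(k['color'].max(2)<90)
    print(n,w.sum(),np.percentile(Y[w][:,2],[10,50,75,90]))
cv2.imwrite('pics/final.png',cv2.resize(c['color'][190:290,300:420],None,fx=6,fy=6,interpolation=cv2.INTER_CUBIC)[...,::-1])
```

```text
ball circle ((380.0, 229.5), 5.590270042419434) 87.0
focus in scene frame px [[379.1400315  229.30718816]] expected r px 5.705126208065449
top 84 [0.15697977 0.16095833 0.16394604 0.17291054]
scene 62 [0.15860494 0.16002823 0.16076602 0.16162966]
```

View pics/final.png

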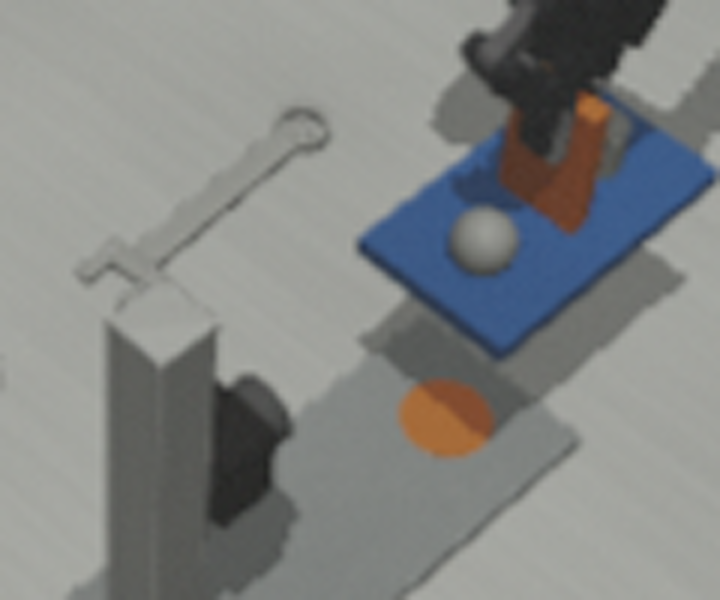

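The ball is in the pocket at px (380,229.5), 1 px from the focus point, and the tray is level with its ball end towards the lens. A 1 mm trim, then hold still.

Emit:
play_rows(xyz=[[-0.5,0.5,0.5],[-1,1,1],[-1,1,1],[-1,1,1],[-1,1,1],[-1,1,1],[-1,1,1],[-1,1,1],[-1,1,1],[-1,1,1]], rot=[[0,0,0],[0,0,0],[0,0,0],[0,0,0],[0,0,0],[0,0,0],[0,0,0],[0,0,0],[0,0,0],[0,0,0]], grip=[0,0,0,0,0,0,0,0,0,0])

```text
time_s: 18.15
eef_pos: [0.5131, 0.1718, 0.1883]
eef_rot: [0.0, 0.72, 0.694, 0.0]
wrist_force: [0.0, 0.8, -4.5]
opening: 0.132
grasp_force: 58.5
```

Run:
```python
from bench import readout,ctrl
o=readout.get_obs(); print(o['eef_pos'],abs(o['dq']).max(),o['grasp_force'])
print(ctrl.hand_in())
```

```text
[0.51313356 0.1717611  0.1883123 ] 0.004692364084230859 58.45372974872589
the job is handed in; nothing more can be done
None
```

The job is handed in at about 18 s. The lug is turned sideways (about 1.5 rad), and the tray is held level and still with the ball in its pocket. By my measurements the ball is within about 2–3 mm of the focus point; the hand-in gave no verdict.

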